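# Hang the headphones back on their domed stand

### The job

Put the headphones away on their stand. First take the drink can off the stand's tray and stand it upright on the cork coaster; then lift the headphones off the books and set them down gently on the stand's domed head so that the crown of the headband balances there centred and level, one ear cup hanging over each end of the tray. Don't tip the can over on the way, and leave the mouse, the phone and the potted plant where they are.

Things in the scene. Friction and masses are not known exactly. Their poses are not given: they have to be found in the camera images.
- headphones_crown (a point): Centre of the crown pad at the top of the headband of black rigid over-ear headphones (190 mm wide, 190 tall, 0.26 kg). Pad: 60 mm along y, 40 along x (pinch this), 20 along z; its underside, which rests on the dome, is 10 mm below this point. Axes: z from cups to crown, y ear to ear, x across the band. At the start it leans about 35 deg from vertical, crown towards the books' -x.
- headphones: Same headphones and axes; origin midway between the undersides of the ear cups, 180 mm below the crown point along -z. Ear cups: discs 76 mm across, 40 mm thick (along y), centred 38 mm above this origin and 75 mm to either side. At the start they stand on the desk beyond the +x side of the books, and the arms of the band lean on the books' upper edge; the crown hangs free above the books.
- can_center (a point): Slim drink can: upright cylinder 53 mm in diameter, 135 mm high, about 0.2 kg; this point is its centre, half-way up, z along its axis. It starts on the stand's tray, 58 to 70 mm from the post towards the tray's +y end, partly below the dome and just where an ear cup has to hang.
- can: The same drink can; origin at the centre of its underside.
- stand_dome (a point): Top of the domed wooden head of the headphone stand (fixed), 235 mm above the desk. The dome is part of a ball of 45 mm radius, 80 mm across, only its crest flattened, 18 mm across; underside 192 mm above the desk, on a steel post 22 mm thick in the middle of a wooden tray 240 mm long (y) and 120 mm wide (x), its top 14 mm above the desk. z up, y along the tray.
- stand: The same headphone stand; origin on the desk under the post, y along the tray.
- books: Stack of three hardback books, does not move; origin on the desk under its middle. About 150 mm (x) by 210 mm (y), 85 mm high. The headphones lean on the upper edge of its +x side.
- coaster_top (a point): Round cork coaster, 100 mm across and 6 mm thick, fixed to the desk; this point is the centre of its upper face.
- mouse: Bystander: black computer mouse, 100 x 60 x 32 mm, loose on the desk; origin at the centre of its underside, long along x.
- phone: Bystander: black smartphone lying flat, 148 x 72 x 9 mm; origin at the centre of its underside, long along x.
- plant_pot: Bystander: small succulent in a white pot, 72 mm across and about 90 mm high; origin at the centre of its underside.
Mind the look-alikes: they are no part of the job. What is shaped like the headphones but purple is not meant.

How it is judged:
On the way, in this order (a step that is already met when the one before it is completed fails the run):
1. the drink can stands upright on the coaster, let go of (horizontal distance between can_center and coaster_top below 0.026 m and angle between can_center's own z axis and vertical below 0.08 rad and z of can_center in the frame of coaster_top between 0.062 and 0.072 m and contact force between the fingers and can below 0.1 N), for 0.2 s.
2. the headphones rest on the dome, centred, level, an ear cup over each end of the tray, let go of (horizontal distance between headphones_crown and stand_dome below 0.015 m and z of headphones_crown in the frame of stand_dome between 0.004 and 0.015 m and angle between headphones_crown's own z axis and vertical below 0.1 rad and angle between the y axis of headphones_crown and the y axis of stand_dome, either way round below 0.35 rad and contact force between the fingers and headphones below 0.1 N), for 0.2 s.
At the end, for the whole second after the job is handed in: The headphones rest on the dome, at most swaying faintly: crown pad within 15 mm of the dome's top, within 6 degrees of level, ear-to-ear line within 20 degrees of the tray's length (either way round). The can stands upright on the coaster, its centre within 26 mm of the coaster's (horizontal distance between headphones_crown and stand_dome below 0.015 m and z of headphones_crown in the frame of stand_dome between 0.004 and 0.015 m and angle between headphones_crown's own z axis and vertical below 0.1 rad and angle between the y axis of headphones_crown and the y axis of stand_dome, either way round below 0.35 rad and angular speed of headphones below 0.8 rad/s and horizontal distance between can_center and coaster_top below 0.026 m and angle between can_center's own z axis and vertical below 0.08 rad and z of can_center in the frame of coaster_top between 0.062 and 0.072 m); the robot touches nothing.
It fails at once if the mouse, the phone or the potted plant is moved by more than 30 mm (distance of any of mouse, phone, plant_pot from where it was at the start of the episode above 0.03 m).
It fails at once if the can is tipped by more than 45 degrees (angle between can_center's own z axis and vertical above 0.785 rad).
It fails at once if the headphones are rammed against the stand with more than 40 N (contact force between headphones and stand above 40 N).
It fails at once if the headphones are dropped onto the dome: they come down on it faster than 0.35 m/s (horizontal distance between headphones_crown and stand_dome below 0.03 m and z of headphones_crown in the frame of stand_dome below 0.014 m and linear speed of headphones above 0.35 m/s).
It also fails if it takes over 67 s, if anything falls off the work surface, if the arm or the gripper's body presses on something with over 40 N, if the wrist force passes 120 N, or if a joint passes its speed limit or range.

### The arm

A 7-joint arm with a two-finger parallel gripper is mounted at the origin on the work surface. World frame = base frame: x ahead of the robot, y to its left, z up, the work surface at z = 0. Lengths are in m, angles in rad, forces in N, time in s.
With the tool pointing down it reaches from about 0.425 to 0.95 m from the base axis. Payload 4.7 kg.
Tool frame: the origin (TCP) lies on the centre line of the jaws, within the pads' length; the fingertips stand 14 mm ahead of it and the grasp point (between the pads) lies 5 mm behind it (ctrl.tip_reach is the distance from the TCP to the fingertips, in m); z points along the fingers, y is the line along which they close (so a half turn about z gives the same grasp; the last joint's range is limited). The gripper opens to 85 mm and grips with 20 to 120 N. Pads are 22 mm wide; open, the fingers measure 114 mm over their backs; the gripper's body (76 mm by 85 mm) begins 54 mm behind the grasp point. The pads swing forward as they close: fully open they stand 13 mm farther back than shut.
Start: joints at [-1.325, 0.469, -0.049, 1.532, 0.024, 1.141, -0.082], TCP at [0.183, 0.65, 0.211] pointing down, gripper open.
Joint ranges: [-2.59, 2.59], [-0.33, 1.99], [-1.39, 1.29], [0.1, 2.45], [-1.04, 4.18], [0.21, 1.99], [-2.66, 2.66]. Speed limits (rad/s): [2.57, 2.57, 3.14, 3.14, 3.14, 3.14, 3.14].

### API

Orientations are given as a 3x3 rotation matrix whose columns are the frame's x, y, z axes.
In Python, from workcell import ctrl, hand, kin, viewer, order gives the robot as it stands. Calls block until the motion is done:
- ctrl.goto(position, orientation): joint-space move of the TCP to a pose.
- ctrl.move_linear(position, feed=0.15, ori=None): straight line of the TCP; ori=None keeps the orientation; feed is the mean speed in m/s.
- ctrl.set_joints(angles): joint-space move.
- hand.release() and hand.close_gripper(): open the fingers fully, or close them until they stop; the grip force is fixed at half the most.
- ctrl.pause(seconds).
- kin.inverse_kinematics(position, orientation): joint angles nearest the present ones, or None.
- viewer.snapshot(name): name is "scene" or "side" or "wrist"; returns a dict with "img" (400x640x3 uint8, blue, green, red), "range_z" (400x640 float32, m along the optical axis (not along the pixel's ray), 0 where there is no reading), "intrinsics" (3x3 intrinsics, pixels), "rvec" (rotation vector, rad) and "tvec" (3), from world to camera coordinates, as OpenCV has them; the wrist camera has in their place "T_tool_cam" (4x4, takes a point from camera to tool coordinates, whose origin is the TCP and whose axes are the flange's). Camera axes: x right, y down, z forward; pixel columns grow to the right and rows downward; lengths in m; the calibration is good to about 2 mm. A picture is of the moment at which its call begins: read the wrist's pose just before it.
A pose or a line that the arm cannot do raises ctrl.PlanningError and nothing moves.
- order.hand_in(): hands the job in; it is judged then, once.
Readings, each from a call of its own:
- ctrl.get_clock(): time.
- ctrl.get_qpos(): joint angles.
- ctrl.get_joint_velocities(): joint speeds.
- ctrl.get_tau(): joint torques, N m.
- ctrl.get_eef_pos(): TCP position.
- ctrl.get_eef_rot(): TCP orientation.
- ctrl.get_force(): force on the tool from outside, world axes, zero at the start.
- ctrl.get_torque(): the same for the moment, N m.
- ctrl.get_grip_width(): finger opening in m.
- ctrl.get_grip_force(): force on a finger pad.
Only numpy, scipy, OpenCV 4.12 (cv2) and the standard library are available. Lean on these libraries where they do the work, as an engineer would, in place of code of your own. Each camera call takes 0.05 s, during which the arm holds its last target. There are 200 camera calls.

## Working session

There is one attempt and no reset: what is moved stays moved. The work goes in short steps, each a Python script; the robot and the scene stay as the last script left them, time stands still between calls to the robot, and variables do not carry over. Pictures are saved under pics/ and viewed, at most 10 in all, crops included, and the job is handed in when it is done.

```bash
mkdir -p pics; ls; cat > h.py <<'E'
import numpy as np, cv2
from workcell import ctrl, hand, kin, viewer, order
def cloud(s):
    K=s["intrinsics"];Z=s["range_z"];R=cv2.Rodrigues(np.array(s["rvec"],float))[0];t=np.array(s["tvec"],float).ravel()
    v,u=np.mgrid[:400,:640]
    P=np.stack([(u-K[0][2])/K[0][0]*Z,(v-K[1][2])/K[1][1]*Z,Z],-1)
    W=(P-t)@R
    W[Z<=0]=np.nan
    return W
E
python3 - <<'E'
from h import *
for n in("scene","side"):
    s=viewer.snapshot(n); cv2.imwrite(f"pics/{n}0.png",s["img"]); np.savez(f"{n}0.npz",img=s["img"],W=cloud(s))
    R=cv2.Rodrigues(np.array(s["rvec"],float))[0];print(n,-R.T@np.array(s["tvec"]).ravel())
print(ctrl.get_clock())
E
```

```text
pics
scene [ 1.20590341 -0.43531265  1.04369786]
side [-0.08523149 -0.62614666  1.22437099]
0.1
```

View pics/scene0.png

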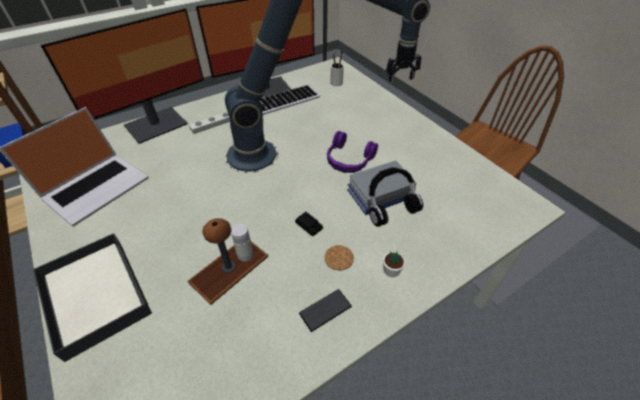

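View pics/side0.png

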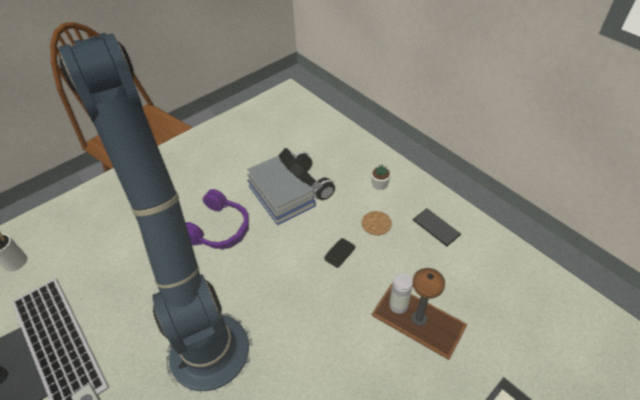

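Scene: dome (217,231), can (241,243), coaster (339,257), headphones (392,192) leaning on the books, mouse (309,223), phone (325,310), plant (393,264). Side: dome (429,281), can (401,293), coaster (376,223), headphones' cups at (300,165)/(324,188). The purple set is the decoy.

```bash
cat > m.py <<'E'
from h import *
def fitcirc(p):
    A=np.c_[2*p,np.ones(len(p))];s=np.linalg.lstsq(A,(p**2).sum(1),rcond=None)[0];return s[:2],np.sqrt(s[2]+s[:2]@s[:2])
boxes={"scene":dict(stand=(180,205,275,305),coaster=(318,238,362,275),hp=(340,155,430,230)),
"side":dict(stand=(365,255,475,365),coaster=(355,205,398,240),hp=(240,140,345,228))}
for n in boxes:
    d=np.load(n+"0.npz");I=d["img"];W=d["W"];H=cv2.cvtColor(I,cv2.COLOR_BGR2HSV).astype(int)
    def sub(k):
        a,b,c,e=boxes[n][k];return W[b:e,a:c].reshape(-1,3),H[b:e,a:c].reshape(-1,3)
    P,h=sub("stand");br=(h[:,1]>80)
    print(n,"desk z",np.nanmedian(W[200:220,250:280,2]) )
    dm=P[(P[:,2]>.197)&(P[:,2]<.26)&br]
    A=np.c_[2*dm,np.ones(len(dm))];s=np.linalg.lstsq(A,(dm**2).sum(1),rcond=None)[0]
    from scipy.optimize import least_squares
    q=least_squares(lambda c:np.linalg.norm(dm-c,axis=1)-.045,dm.mean(0)-[0,0,.03],loss="soft_l1",f_scale=.002).x
    print(" dome n",len(dm),"sphere lin",s[:3].round(4),"fixedR",q.round(4),"zmax",dm[:,2].max())
    tr=P[(abs(P[:,2]-.014)<.006)&br]
    r=cv2.minAreaRect((tr[:,:2]*1000).astype(np.float32));print(" tray",len(tr),r)
    cn=P[(P[:,2]>.04)&(P[:,2]<.14)&(h[:,1]<60)&(h[:,2]>110)]
    q=least_squares(lambda c:np.linalg.norm(cn[:,:2]-c,axis=1)-.0265,cn[:,:2].mean(0),loss="soft_l1",f_scale=.002).x
    top=P[(abs(P[:,2]-.149)<.006)&(h[:,1]<60)]
    print(" can n",len(cn),"cyl",q.round(4),"topmean",len(top),top.mean(0).round(4), "top rect",cv2.minEnclosingCircle((top[:,:2]*1000).astype(np.float32)))
    P,h=sub("coaster");c=P[(h[:,1]>80)&(abs(P[:,2]-.006)<.01)];print(" coaster",len(c),c.mean(0).round(4),cv2.minEnclosingCircle((c[:,:2]*1000).astype(np.float32)))
    P,h=sub("hp");b=P[(abs(P[:,2]-.085)<.006)&(h[:,2]>90)];print(" books",len(b),cv2.minAreaRect((b[:,:2]*1000).astype(np.float32)))
    k=P[(P[:,2]>.1)];print(" hp>0.1",len(k),k.min(0).round(3),k.max(0).round(3))
    for z in np.arange(.0,.2,.02):
        m=P[(P[:,2]>z)&(P[:,2]<z+.02)&(h[:,2]<70)]
        if len(m):print("  z",round(z,2),len(m),m.mean(0).round(3),m.min(0).round(3),m.max(0).round(3))
    a,b,c,e=boxes[n]["hp"];cv2.imwrite(f"pics/{n}_hp.png",cv2.resize(I[b:e,a:c],None,fx=5,fy=5))
E
python3 m.py
```

```text
scene desk z 0.0005894522505415316
 dome n 511 sphere lin [ 0.4889 -0.3164  0.1967] fixedR [ 0.4865 -0.3158  0.1913] zmax 0.2381578119155623
 tray 1744 ((489.7886962890625, -316.9808349609375), (118.97175598144531, 237.39163208007812), 15.260022163391113)
 can n 102 cyl [ 0.474 -0.25 ] topmean 191 [ 0.4791 -0.2577  0.1491] top rect ((482.58795166015625, -276.3343200683594), 50.89432144165039)
 coaster 543 [0.6495 0.0079 0.0065] ((648.53173828125, 9.212345123291016), 48.823062896728516)
 books 1079 ((522.6417846679688, 311.92364501953125), (213.14735412597656, 212.65382385253906), 81.15200805664062)
 hp>0.1 416 [0.504 0.207 0.1  ] [0.594 0.385 0.174]
  z 0.0 98 [0.508 0.304 0.014] [0.303 0.195 0.004] [0.64  0.367 0.02 ]
  z 0.02 262 [0.509 0.308 0.031] [0.302 0.193 0.02 ] [0.658 0.423 0.04 ]
  z 0.04 291 [0.592 0.298 0.05 ] [0.325 0.193 0.04 ] [0.657 0.406 0.06 ]
  z 0.06 326 [0.594 0.29  0.07 ] [0.546 0.193 0.06 ] [0.65  0.382 0.08 ]
  z 0.08 10 [0.546 0.337 0.086] [0.508 0.235 0.08 ] [0.573 0.394 0.1  ]
  z 0.1 45 [0.557 0.29  0.112] [0.521 0.208 0.1  ] [0.585 0.381 0.119]
  z 0.12 
[... 807 characters left out ...]
)
 hp>0.1 538 [0.504 0.206 0.1  ] [0.593 0.382 0.178]
  z 0.0 6 [0.618 0.323 0.016] [0.582 0.201 0.009] [0.63  0.351 0.019]
  z 0.02 41 [0.615 0.308 0.031] [0.562 0.194 0.02 ] [0.645 0.352 0.04 ]
  z 0.04 61 [0.607 0.286 0.05 ] [0.559 0.193 0.041] [0.648 0.355 0.059]
  z 0.06 152 [0.609 0.291 0.07 ] [0.563 0.194 0.06 ] [0.643 0.374 0.079]
  z 0.08 5 [0.609 0.325 0.081] [0.587 0.2   0.08 ] [0.623 0.368 0.084]
  z 0.1 29 [0.543 0.221 0.114] [0.529 0.206 0.102] [0.583 0.378 0.12 ]
  z 0.12 64 [0.533 0.226 0.131] [0.514 0.211 0.12 ] [0.552 0.245 0.14 ]
  z 0.14 177 [0.523 0.272 0.153] [0.507 0.224 0.14 ] [0.555 0.357 0.16 ]
  z 0.16 168 [0.53  0.294 0.167] [0.509 0.241 0.16 ] [0.548 0.347 0.178]
```

```bash
cat > m2.py <<'E'
from h import *
for n in ("scene","side"):
    d=np.load(n+"0.npz");I=d["img"];W=d["W"];H=cv2.cvtColor(I,cv2.COLOR_BGR2HSV)
    m=(W[...,2]>.097)&(W[...,0]>.49)&(W[...,0]<.61)&(W[...,1]>.18)&(W[...,1]<.42)&(W[...,2]<.2)
    c,l,st,_=cv2.connectedComponentsWithStats(m.astype(np.uint8));k=1+st[1:,4].argmax();P=W[l==k]
    c0=P.mean(0);u,s,v=np.linalg.svd(P-c0);nn=v[2]*np.sign(v[2][2]);ya=np.cross([0,0,1],nn);ya/=np.linalg.norm(ya)
    print(n,len(P),"normal",nn.round(3),"lean",np.degrees(np.arccos(nn[2])),"rms",s[2]/len(P)**.5,"y axis",ya.round(3))
    for z in(.105,.115,.125,.135,.145,.155,.165,.172):
        q=P[abs(P[:,2]-z)<.005]; t=q@ya
        if len(q): i,j=t.argmin(),t.argmax();print("  z",z,q[i].round(3),q[j].round(3),"mid",((q[i]+q[j])/2).round(3),"mean",q.mean(0).round(3))
    for nm,(x,y) in dict(scene=dict(mouse=(309,223),phone=(325,310),plant=(393,260),cupA=(377,215),cupB=(413,203)),side=dict(mouse=(340,252),phone=(436,226),plant=(380,172),cupA=(325,188),cupB=(303,162)))[n].items(): print("  ",nm,np.nanmean(W[y-1:y+2,x-1:x+2].reshape(-1,3),0).round(3))
    b=W[(abs(W[...,2]-.085)<.006)&(W[...,0]>.3)&(W[...,0]<.68)&(W[...,1]>.12)&(W[...,1]<.5)&(H[...,1]<70)&(H[...,2]>80)]
    print("  books",cv2.minAreaRect((b[:,:2]*1000).astype(np.float32)),np.percentile(b[:,:2],[2,98],axis=0).round(3))
a=cv2.imread("pics/scene_hp.png");b=cv2.imread("pics/side_hp.png");h=max(a.shape[0],b.shape[0])
pad=lambda i:cv2.copyMakeBorder(i,0,h-i.shape[0],0,0,0)
o=np.hstack([pad(a),pad(b)]);cv2.imwrite("pics/hp.png",cv2.resize(o,None,fx=.8,fy=.8))
E
python3 m2.py
python3 - <<'E'
from h import *
from scipy.spatial.transform import Rotation as R
def tool(yaw,tilt,ydir=1):
    # z tool: horizontal heading yaw, tilt from down
    z=np.array([np.cos(yaw)*np.sin(tilt),np.sin(yaw)*np.sin(tilt),-np.cos(tilt)]); y=np.array([-np.sin(yaw),np.cos(yaw),0])*ydir
    return np.c_[np.cross(y,z),y,z]
S=np.array([.488,-.316]);ty=np.array([-.2647,.9643])
yaw0=np.arctan2(-ty[1],-ty[0])
for tilt in(25,35,45):
  for yd in(1,-1):
    r=tool(yaw0,np.radians(tilt),yd)
    print(tilt,yd,[None if q is None else np.round(q,2) for q in (kin.inverse_kinematics([.4745,-.25,.115],r),)])
    for dy in(0,.4,.8,1.2,1.6):
        q=kin.inverse_kinematics([.6475,.0085,.11],tool(yaw0+dy,np.radians(tilt),yd));print("   c",dy,None if q is None else np.round(q,2))
E
```

```text
scene 426 normal [ 0.849 -0.154  0.506] lean 59.58322490580966 rms 0.009632307603449502 y axis [ 0.178  0.984 -0.   ]
  z 0.105 [0.549 0.211 0.1  ] [0.589 0.384 0.101] mid [0.569 0.297 0.101] mean [0.566 0.29  0.104]
  z 0.115 [0.556 0.208 0.113] [0.585 0.385 0.111] mid [0.57  0.296 0.112] mean [0.561 0.296 0.115]
  z 0.125 [0.554 0.212 0.124] [0.582 0.38  0.122] mid [0.568 0.296 0.123] mean [0.554 0.288 0.125]
  z 0.135 [0.539 0.219 0.133] [0.569 0.378 0.138] mid [0.554 0.298 0.135] mean [0.545 0.271 0.136]
  z 0.145 [0.545 0.225 0.144] [0.565 0.376 0.14 ] mid [0.555 0.301 0.142] mean [0.541 0.277 0.145]
  z 0.155 [0.543 0.23  0.155] [0.564 0.36  0.152] mid [0.553 0.295 0.153] mean [0.538 0.285 0.156]
  z 0.165 [0.538 0.251 0.163] [0.556 0.346 0.163] mid [0.547 0.299 0.163] mean [0.539 0.3   0.165]
  z 0.172 [0.531 0.27  0.167] [0.549 0.337 0.167] mid [0.54  0.303 0.167] mean [0.538 0.301 0.17 ]
   mouse [ 0.488 -0.007  0.033]
   phone [ 0.784 -0.137  0.01 ]
   plant [0.787 0.116 0.073]
   cupA [0.611 0.197 0.067]
   cupB [0.635 0.345 0.063]
  books ((523.737060546875, 311.383117675
[... 2520 characters left out ...]
6 [ 0.8   0.57 -1.01  2.11  1.37  0.3  -2.51]
45 1 [array([-0.87,  0.62,  1.11,  2.34,  0.75,  0.27, -0.38])]
   c 0 [-0.86  0.69  0.59  1.83  0.56  0.88 -0.49]
   c 0.4 [-0.87  0.57  0.57  2.05  0.93  0.58 -0.53]
   c 0.8 [-0.85  0.48  0.62  2.23  1.69  0.3  -0.91]
   c 1.2 [ 0.08  0.39 -0.3   2.28  2.32  0.41 -0.93]
   c 1.6 [ 0.94  0.7  -1.16  2.22  2.16  0.39 -0.05]
45 -1 [array([-0.17,  0.36,  0.16,  2.3 ,  1.28,  0.74,  2.28])]
   c 0 [-0.35  0.62 -0.13  1.8   0.95  1.16  2.35]
   c 0.4 [-0.34  0.51 -0.13  2.02  1.23  0.89  2.41]
   c 0.8 [-0.28  0.42 -0.09  2.19  1.66  0.6   2.37]
   c 1.2 [ 0.02  0.38 -0.24  2.28  2.36  0.39  2.16]
   c 1.6 [ 0.69  0.51 -0.79  2.23  2.82  0.23  2.32]
```

View pics/hp.png

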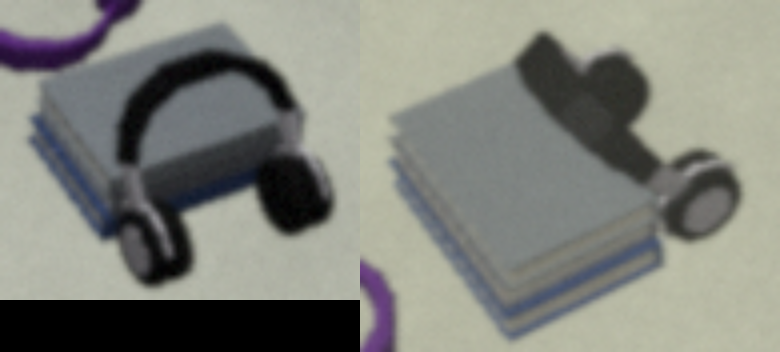

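Left (scene): arch crown at about (210,65), cups at (155,245) and (295,195); right (side): crown edge (545,60), cups (615,90), (700,195). Crown ≈ (0.533, 0.297, 0.154). I'll look closely with the wrist camera, then go for the can.

```bash
cat >> h.py <<'E'
S=np.array([.488,-.316]);TY=np.array([-.2647,.9643]);TX=np.array([.9643,.2647])
def hpR(yaw,lean):  # headphone axes: yaw of y axis from world y, crown leaning to -x by lean
    c,s=np.cos(yaw),np.sin(yaw);z=np.array([-np.sin(lean)*c,-np.sin(lean)*s,np.cos(lean)]);y=np.array([-s,c,0]);return np.c_[np.cross(y,z),y,z]
def grip(Rh,sg=1): # tool z = -hp z, tool y = sg*hp x
    z=-Rh[:,2];y=sg*Rh[:,0];return np.c_[np.cross(y,z),y,z]
def canR(yaw,tilt,ydir=1):
    z=np.array([np.cos(yaw)*np.sin(tilt),np.sin(yaw)*np.sin(tilt),-np.cos(tilt)]); y=np.array([-np.sin(yaw),np.cos(yaw),0])*ydir
    return np.c_[np.cross(y,z),y,z]
def wcloud(s,p,r):
    K=s["intrinsics"];Z=s["range_z"];v,u=np.mgrid[:400,:640];T=np.array(s["T_tool_cam"])
    P=np.stack([(u-K[0][2])/K[0][0]*Z,(v-K[1][2])/K[1][1]*Z,Z],-1)
    W=(P@T[:3,:3].T+T[:3,3])@np.array(r).T+p; W[Z<=0]=np.nan
    return W
E
python3 - <<'E'
from h import *
Rh=hpR(np.radians(-10.4),np.radians(35));C=np.array([.533,.297,.154])
for sg in(1,-1):
  for d in(.003,.2):
    q=kin.inverse_kinematics(C+d*Rh[:,2],grip(Rh,sg));print(sg,d,None if q is None else np.round(q,2))
  q=kin.inverse_kinematics([*S,.25],grip(hpR(np.radians(15.35),0),sg));print("place",None if q is None else np.round(q,2))
q1=kin.inverse_kinematics(C+.2*Rh[:,2],grip(Rh,1));q2=kin.inverse_kinematics(C+.2*Rh[:,2],grip(Rh,-1))
qs=[(abs(np.array(q)-ctrl.get_qpos()).max(),sg) for q,sg in((q1,1),(q2,-1)) if q is not None];sg=min(qs)[1]
ctrl.goto(C+.2*Rh[:,2],grip(Rh,sg));ctrl.pause(.3)
p,r=ctrl.get_eef_pos(),ctrl.get_eef_rot();s=viewer.snapshot("wrist");W=wcloud(s,p,r)
print(sg,p,np.round(s["T_tool_cam"],3),ctrl.get_clock());cv2.imwrite("pics/w1.png",s["img"]);np.savez("w1.npz",img=s["img"],W=W)
E
```

```text
1 0.003 [-1.23  0.31  0.46  2.12  0.8   0.52 -1.66]
1 0.2 [-1.35 -0.01  0.27  2.04  0.7   1.03 -1.61]
place [-0.32  0.48  1.16  1.76 -0.47  1.22  1.24]
-1 0.003 [-0.84  0.3  -0.02  2.1   0.98  0.64  1.33]
-1 0.2 [-0.97  0.01 -0.11  2.02  0.69  1.03  1.54]
place [-0.3   0.45  1.12  1.76 -0.44  1.21 -1.93]
1 [0.42011673 0.31808816 0.31769838] [[ 0.    -0.964 -0.266  0.067]
 [ 1.     0.    -0.     0.   ]
 [ 0.    -0.266  0.964 -0.163]
 [ 0.     0.     0.     1.   ]] 1.95
```

View pics/w1.png

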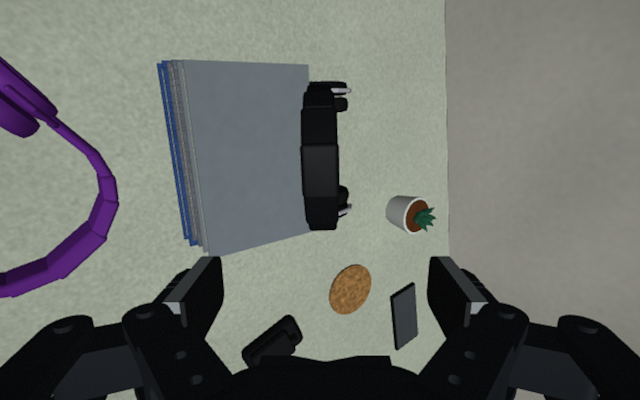

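The wrist view looks down along the headphones: crown pad's top face spans x 302–339, y 146–197, and the band runs down to (325,225) and up to (325,85).

```bash
python3 - <<'E'
from h import *
d=np.load("w1.npz");W=d["W"];g=d["img"].mean(2)
for rows in((148,195),(100,140),(205,225)):
    P=W[rows[0]:rows[1],306:336].reshape(-1,3);P=P[P[:,2]>.1]
    c=np.nanmean(P,0);n=np.linalg.svd(P-c)[2][2];n*=np.sign(n[2]);print(rows,len(P),c.round(4),n.round(3))
# dark mask corners of pad
m=((g<60)&(W[...,2]>.11)).astype(np.uint8);m[:,:290]=0;m[:,350:]=0
for y in range(80,235,12):
    x=np.flatnonzero(m[y]);
    if len(x):print(y,x[0],x[-1],W[y,x[0]].round(3),W[y,x[-1]].round(3),g[y,x[len(x)//2]])
gm=g[:,315:327].mean(1);print(np.flatnonzero(abs(np.diff(gm[130:215]))>3)+130, gm[135:210:5].round())
E
```

```text
(148, 195) 1405 [0.5226 0.3034 0.1626] [-0.567  0.086  0.819]
(100, 140) 1183 [0.5393 0.3525 0.1513] [-0.41   0.571  0.712]
(205, 225) 592 [0.5219 0.2509 0.1496] [-0.571 -0.407  0.713]
92 305 332 [0.545 0.38  0.121] [0.569 0.376 0.137] 10.666666666666666
104 303 333 [0.534 0.369 0.131] [0.561 0.364 0.147] 9.0
116 301 336 [0.525 0.359 0.139] [0.556 0.353 0.156] 13.666666666666666
128 301 336 [0.52  0.348 0.143] [0.55  0.342 0.162] 16.333333333333332
140 301 336 [0.516 0.336 0.146] [0.544 0.331 0.167] 19.666666666666668
152 301 338 [0.512 0.325 0.149] [0.544 0.319 0.168] 38.666666666666664
164 301 338 [0.508 0.313 0.15 ] [0.541 0.307 0.169] 38.333333333333336
176 302 338 [0.507 0.301 0.15 ] [0.538 0.295 0.17 ] 35.333333333333336
188 302 338 [0.505 0.288 0.15 ] [0.536 0.282 0.17 ] 31.0
200 304 337 [0.506 0.273 0.147] [0.536 0.267 0.166] 16.0
212 305 337 [0.508 0.257 0.14 ] [0.537 0.251 0.16 ] 15.333333333333334
224 309 335 [0.515 0.237 0.132] [0.54  0.231 0.148] 13.666666666666666
[142 144 145 146 195 196] [17. 18. 22. 40. 39. 38. 37. 36. 35. 34. 32. 31. 29. 17. 16.]
```

```bash
python3 - <<'E'
from h import *
ctrl.set_joints([0.2,-.05,0,2.0,.6,1.0,0.]);print(ctrl.get_eef_pos(),np.round(ctrl.get_eef_rot()[:,2],2),ctrl.get_clock())
yaw0=np.arctan2(-TY[1],-TY[0])
for tilt in(30,35,40):
  for yd in(1,-1):
    r=canR(yaw0,np.radians(tilt),yd)
    f=lambda p,r:(lambda q:None if q is None else np.round(q,2))(kin.inverse_kinematics(p,r))
    g=np.array([.4745,-.25,.125])
    print(tilt,yd,f(g,r),f(g-.1*r[:,2],r))
    for dy in(0,.4,.8):print("  ",dy,f([.6475,.0085,.12],canR(yaw0+dy,np.radians(tilt),yd)))
E
```

```text
[ 0.43767093 -0.28906405  0.34240851] [ 0.15 -0.51 -0.85] 4.075
30 1 [ 0.13  0.27 -0.02  2.2   0.87  0.66 -0.32] [ 0.1   0.11 -0.11  2.15  0.7   0.87 -0.19]
   0 [-0.09  0.55 -0.34  1.76  0.81  1.09 -0.6 ]
   0.4 [-0.1   0.46 -0.28  1.92  0.91  0.83 -0.33]
   0.8 [-0.07  0.38 -0.22  2.04  0.97  0.54 -0.  ]
30 -1 [ 1.05  0.54 -1.17  2.15  1.24  1.1   2.56] None
   0 [ 0.41  0.87 -1.18  1.73  1.24  1.55  2.3 ]
   0.4 [-1.08  0.72  1.11  1.97 -0.34  0.55 -2.39]
   0.8 [-1.06  0.62  1.11  2.09 -0.71  0.37 -1.61]
35 1 [ 0.1   0.28 -0.04  2.23  1.03  0.7  -0.51] [ 0.07  0.12 -0.15  2.19  0.83  0.9  -0.37]
   0 [-0.13  0.57 -0.33  1.77  0.89  1.14 -0.68]
   0.4 [-0.13  0.47 -0.3   1.95  1.04  0.86 -0.48]
   0.8 [-0.12  0.38 -0.2   2.09  1.2   0.54 -0.26]
35 -1 [ 1.    0.56 -1.17  2.19  1.33  1.18  2.44] [ 0.96  0.3  -1.17  2.15  1.03  1.12  2.61]
   0 [ 0.37  0.89 -1.18  1.74  1.31  1.63  2.25]
   0.4 [ 0.46  0.79 -1.18  1.92  1.41  1.38  2.5 ]
   0.8 [-1.1   0.63  1.11  2.14 -0.75  0.24 -1.61]
40 1 [ 0.08  0.3  -0.07  2.26  1.18  0.76 -0.69] [ 0.04  0.14 -0.2   2.23  0.95  0.95 -0.54]
   0 [-0.16  0.6  -0.34  1.78  0.97  1.2  -0.76]
   0.4 [-0.15  0.49 -0.32  1.98  1.17  0.92 -0.61]
   0.8 [-0.19  0.39 -0.16  2.14  1.43  0.56 -0.5 ]
40 -1 [ 0.94  0.6  -1.18  2.22  1.42  1.27  2.33] [ 0.88  0.34 -1.17  2.19  1.14  1.2   2.47]
   0 [ 0.33  0.93 -1.18  1.75  1.37  1.71  2.2 ]
   0.4 [ 0.42  0.81 -1.18  1.95  1.5   1.45  2.43]
   0.8 [ 0.03  0.42 -0.43  2.13  1.47  0.66  2.63]
```

```bash
python3 - <<'E'
from h import *
r=canR(np.arctan2(-TY[1],-TY[0]),np.radians(35));ty=np.r_[TY,0]
g=np.array([.4745,-.25,.112])+.005*r[:,2];print(g)
ctrl.goto(g-.12*r[:,2],r);ctrl.move_linear(g-.05*r[:,2],.15);ctrl.move_linear(g,.08)
hand.close_gripper();print(ctrl.get_grip_width(),ctrl.get_grip_force(),ctrl.get_force().round(1))
a=g+[0,0,.012];ctrl.move_linear(a,.06);b=a+.06*ty;ctrl.move_linear(b,.12)
s=viewer.snapshot("side");cv2.imwrite("pics/s1.png",s["img"][180:380,300:540])
print(ctrl.get_eef_pos(),ctrl.get_grip_width(),ctrl.get_force().round(1),ctrl.get_clock())
E
```

```text
[ 0.47525915 -0.25276558  0.10790424]
0.045693296449271066 59.48150568874553 [-0.7  1.   4.8]
[ 0.45935278 -0.19560545  0.12000373] 0.04586451840516946 [-0.7  1.4 -1.4] 7.725
```

View pics/s1.png

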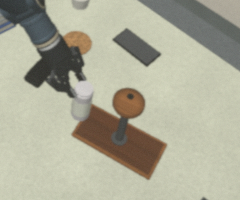

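The side crop shows the can held, apparently upright, at about (83,100), clear of the dome (128,103). The 46 mm width is odd for a 53 mm can, so I'll check its pose.

```bash
cat > can.py <<'E'
from h import *
from scipy.optimize import least_squares
def canfit(c0,n,zlo=.03,zhi=.15,show=False):
    s=viewer.snapshot(n);W=cloud(s);H=cv2.cvtColor(s["img"],cv2.COLOR_BGR2HSV)
    m=(np.linalg.norm(W[...,:2]-c0,axis=-1)<.045)&(W[...,2]>zlo)&(W[...,2]<zhi)&(H[...,1]<60)&(H[...,2]>105)
    P=W[m]
    f=lambda q:np.linalg.norm(P[:,:2]-q[:2]-np.outer(P[:,2]-.08,q[2:]),axis=1)-.0265
    q=least_squares(f,[*c0,0,0],loss="soft_l1",f_scale=.002)
    T=W[(np.linalg.norm(W[...,:2]-c0,axis=-1)<.04)&(W[...,2]>zhi-.02)&(H[...,1]<60)&(H[...,2]>120)]
    print(n,len(P),"axis xy@.08",q.x[:2].round(4),"tilt",q.x[2:].round(3),"rms",np.sqrt((q.fun**2).mean()).round(4),"zmax",np.percentile(T[:,2],[50,98]).round(4) if len(T) else 0)
E
python3 - <<'E'
from can import *
e=ctrl.get_eef_pos();c=np.array([.4745,-.25])+.06*TY;print("expected",c)
canfit(c,"scene",zhi=.165);canfit(c,"side",zhi=.165)
E
```

```text
expected [ 0.458618 -0.192142]
scene 350 axis xy@.08 [ 0.4578 -0.1923] tilt [-0.04  -0.029] rms 0.0077 zmax [0.1596 0.1638]
side 708 axis xy@.08 [ 0.4584 -0.1919] tilt [0.018 0.002] rms 0.0068 zmax [0.1606 0.1731]
```

```bash
python3 - <<'E'
from can import *
r=ctrl.get_eef_rot();e=np.array(ctrl.get_eef_pos())
off=np.array([.4752592-.4745,-.2527656+.25]);co=np.array([.6475,.0085])
zt=.1079-.008
ctrl.move_linear([e[0],e[1],.19],.15)
t=np.r_[co+off,.19];ctrl.move_linear(t,.2);ctrl.move_linear([*t[:2],zt+.02],.12);ctrl.move_linear([*t[:2],zt+.001],.03)
canfit(co,"side",zlo=.02,zhi=.141);canfit(co,"scene",zlo=.02,zhi=.141)
print(ctrl.get_force().round(1),ctrl.get_grip_width(),ctrl.get_eef_pos(),ctrl.get_clock())
E
```

```text
side 438 axis xy@.08 [0.6476 0.0093] tilt [ 0.026 -0.009] rms 0.0035 zmax [0.1416 0.1486]
scene 292 axis xy@.08 [0.6469 0.0086] tilt [-0.02  -0.015] rms 0.0048 zmax [0.1415 0.1456]
[-2.5  0.3  5.5] 0.0457890755415079 [0.64834151 0.00563108 0.10155978] 11.5917
```

```bash
python3 - <<'E'
from can import *
r=ctrl.get_eef_rot();e=np.array(ctrl.get_eef_pos());co=np.array([.6475,.0085])
hand.release();ctrl.pause(.2);ctrl.move_linear(e-.13*r[:,2],.12)
s=viewer.snapshot("scene");cv2.imwrite("pics/s2.png",s["img"][100:320,150:480])
canfit(co,"side",zlo=.02,zhi=.141);canfit(co,"scene",zlo=.02,zhi=.141)
print(ctrl.get_eef_pos(),ctrl.get_clock())
for sg in(1,-1):
  Rh=hpR(np.radians(-10),np.radians(35));C=np.array([.5283,.3024,.1544]);f=lambda p,r:(lambda q:None if q is None else np.round(q,2))(kin.inverse_kinematics(p,r))
  print(sg,f(C+.12*Rh[:,2],grip(Rh,sg)),f(C+.003*Rh[:,2],grip(Rh,sg)),f([*S,.32],grip(hpR(np.radians(15.35),0),sg)),f([*S,.25],grip(hpR(np.radians(15.35),0),sg)))
E
```

```text
side 447 axis xy@.08 [0.6469 0.0112] tilt [0.007 0.012] rms 0.0035 zmax [0.1413 0.1481]
scene 309 axis xy@.08 [0.6461 0.0107] tilt [0.009 0.036] rms 0.0054 zmax [0.141  0.1446]
[0.62837465 0.07690501 0.20728621] 13.65
1 [-0.53  0.14 -0.5   2.05  0.84  0.91 -1.72] [-0.62  0.31 -0.29  2.09  1.05  0.72 -1.87] [ 0.44  0.24  0.07  1.62 -0.02  1.29  0.79] [ 0.49  0.28  0.02  1.71 -0.01  1.14  0.78]
-1 [-0.36  0.16 -0.7   2.05  0.88  0.94  1.4 ] [-0.33  0.37 -0.65  2.07  1.16  0.84  1.2 ] [ 0.21  0.24  0.36  1.63 -0.09  1.29 -2.28] [ 0.23  0.29  0.34  1.73 -0.1   1.14 -2.27]
```

View pics/s2.png

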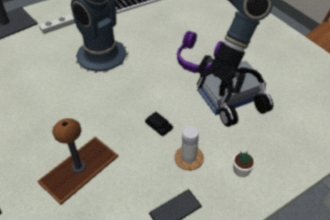

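The can stands upright on the coaster at (188,145). Now the headphones.

```bash
python3 - <<'E'
from h import *
Rh=hpR(np.radians(-10),np.radians(35));C=np.array([.5283,.3024,.1544]);r=grip(Rh,1)
e=np.array(ctrl.get_eef_pos());ctrl.move_linear([e[0]-.1,e[1]+.03,.36],.25)
ctrl.goto(C+.2*Rh[:,2],r);ctrl.pause(.2)
p,rr=ctrl.get_eef_pos(),ctrl.get_eef_rot();s=viewer.snapshot("wrist");W=wcloud(s,p,rr);g=s["img"].mean(2)
m=(W[...,2]>.12)&(np.linalg.norm(W-(C+.01*Rh[:,2]),axis=-1)<.06)&(g>24)&(g<70);m=cv2.morphologyEx(m.astype(np.uint8),cv2.MORPH_OPEN,np.ones((5,5)))
c,l,st,ce=cv2.connectedComponentsWithStats(m);k=1+st[1:,4].argmax();P=W[l==k];cc=P.mean(0);n=np.linalg.svd(P-cc)[2][2];n*=np.sign(n[2])
print(st[k],cc.round(4),n.round(3),"crown",(cc-.01*n).round(4),"off in hp axes",((cc-.01*n-C)@Rh).round(4))
print(cv2.minAreaRect((((P-cc)@Rh)[:,:2]*1000).astype(np.float32)),ctrl.get_clock(),ctrl.get_qpos().round(2))
E
```

```text
[ 307  149   33   50 1542] [0.5219 0.304  0.162 ] [-0.57   0.083  0.817] crown [0.5276 0.3032 0.1538] off in hp axes [-0.001   0.0007 -0.    ]
((-0.10720157623291016, -0.9348869323730469), (32.74510192871094, 53.632652282714844), 2.015244483947754) 15.8167 [-0.53  0.04 -0.57  2.    0.71  1.04 -1.62]
```

```bash
python3 - <<'E'
from h import *
Rh=hpR(np.radians(-8.5),np.radians(35));C=np.array([.5278,.303,.154]);r=grip(Rh,1)
t=C+.003*Rh[:,2]
ctrl.move_linear(C+.06*Rh[:,2],.2,r);ctrl.move_linear(t,.08);print(ctrl.get_force().round(1))
hand.close_gripper();print("w",ctrl.get_grip_width(),ctrl.get_grip_force(),ctrl.get_force().round(1))
ctrl.move_linear(t+[0,0,.05],.08);ctrl.pause(.2)
print("w",ctrl.get_grip_width(),ctrl.get_grip_force(),ctrl.get_force().round(1),ctrl.get_torque().round(2),ctrl.get_clock())
ctrl.move_linear(t+[-.03,-.05,.2],.2);ctrl.pause(.1)
rv=grip(hpR(np.radians(15.35),0),1)
f=lambda p,r:(lambda q:None if q is None else np.round(q,2))(kin.inverse_kinematics(p,r))
print(f([*S,.47],rv),f([*S,.45],rv),f([*S,.248],rv),ctrl.get_qpos().round(2),ctrl.get_clock())
s=viewer.snapshot("scene");cv2.imwrite("pics/s3.png",cv2.resize(s["img"][50:300,200:520],None,fx=2,fy=2))
E
```

```text
[ 0.2  1.1 -0.7]
w -0.0001410684596195633 0.0 [ 0.3 -0.1  1. ]
w -8.26804327198531e-06 0.0 [ 0.6  0.3 -0.5] [ 0.07  0.62 -0.04] 19.275
[-0.07  0.23  0.75  1.36 -0.16  1.61  0.93] [-0.07  0.23  0.75  1.4  -0.16  1.57  0.93] [-0.12  0.35  0.81  1.75 -0.28  1.16  1.05] [-0.34 -0.01 -0.48  1.95  0.62  0.93 -1.29] 20.3333
```

View pics/s3.png

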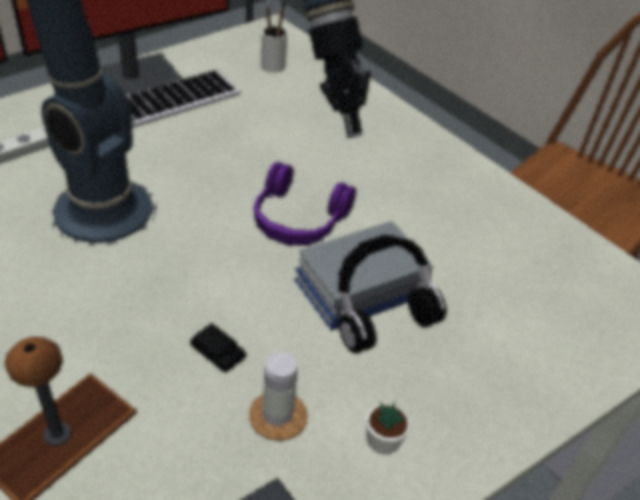

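The picture shows that the grasp missed: the gripper is empty and the headphones still lean on the books at (385,290). I'll measure them again.

```bash
cat > crown.py <<'E'
from h import *
def crown(C,yaw):
    Rh=hpR(yaw,np.radians(35));p,rr=ctrl.get_eef_pos(),ctrl.get_eef_rot();s=viewer.snapshot("wrist");W=wcloud(s,p,rr);g=s["img"].mean(2)
    m=(W[...,2]>.12)&(np.linalg.norm(W-(C+.01*Rh[:,2]),axis=-1)<.06)&(g>24)&(g<70);m=cv2.morphologyEx(m.astype(np.uint8),cv2.MORPH_OPEN,np.ones((5,5)))
    c,l,st,ce=cv2.connectedComponentsWithStats(m);k=1+st[1:,4].argmax();P=W[l==k];cc=P.mean(0);n=np.linalg.svd(P-cc)[2][2];n*=np.sign(n[2])
    K=s["intrinsics"];print("pix",st[k],"top",cc.round(4),n.round(3),"crown",(cc-.01*n).round(4),"rect",cv2.minAreaRect((((P-cc)@Rh)[:,:2]*1000).astype(np.float32)),"Z",s["range_z"][l==k].mean())
    return s,W
E
python3 - <<'E'
from crown import *
Rh=hpR(np.radians(-8.5),np.radians(35));C=np.array([.5278,.303,.154])
hand.release();ctrl.goto(C+.1*Rh[:,2],grip(Rh,1));ctrl.pause(.2)
print(ctrl.get_eef_pos(),C+.1*Rh[:,2])
s,W=crown(C,np.radians(-8.5));cv2.imwrite("pics/w2.png",s["img"]);print(s["intrinsics"],ctrl.get_clock())
E
```

```text
[0.47234198 0.31118905 0.23802301] [0.47107238 0.311478   0.2359152 ]
pix [ 298  165   46   67 2871] top [0.5222 0.3045 0.1621] [-0.571  0.084  0.817] crown [0.5279 0.3037 0.1539] rect ((-0.1461963653564453, -1.3141059875488281), (34.03281021118164, 53.144405364990234), 0.5233491659164429) Z 0.26279327
[[342.60950472   0.         324.98627421]
 [  0.         342.60950472 202.91433506]
 [  0.           0.           1.        ]] 22.0167
```

View pics/w2.png

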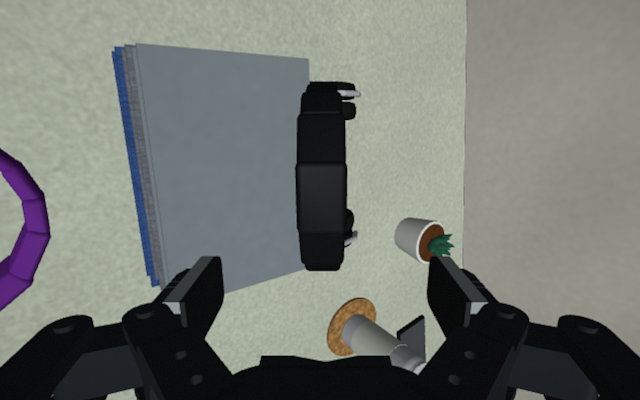

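The headphones have not moved; the pad is at x 298–344, y 165–232. The fingertips at (215,258) and (437,258) look farther back than I assumed, so I'll check where they are in tool coordinates.

```bash
python3 - <<'E'
from h import *
print("tip_reach",ctrl.tip_reach,ctrl.get_grip_width(),ctrl.get_eef_pos())
s=viewer.snapshot("wrist");T=np.array(s["T_tool_cam"]);W=wcloud(s,np.zeros(3),np.eye(3))
def rep(W,t):
    m=(abs(W[...,1])<.07)&(abs(W[...,0])<.03)&(W[...,2]>-.12)&(W[...,2]<.04)
    P=W[m];print(t,len(P))
    for sgn in(-1,1):
        q=P[P[:,1]*sgn>0];
        if len(q):print("  side",sgn,"z 50/98/max",np.percentile(q[:,2],[50,98,100]).round(4),"y",np.percentile(q[:,1],[0,100]).round(4),"x",np.percentile(q[:,0],[0,100]).round(4))
rep(W,"open")
hand.close_gripper();s=viewer.snapshot("wrist");rep(wcloud(s,np.zeros(3),np.eye(3)),"closed");print(ctrl.get_grip_width())
hand.release();print(ctrl.get_clock())
E
```

```text
tip_reach 0.014 0.08525837885116715 [0.47209883 0.31122922 0.23778525]
open 45685
  side -1 z 50/98/max [-0.0945 -0.043  -0.0334] y [-0.07 -0.  ] x [-0.0137  0.0203]
  side 1 z 50/98/max [-0.0944 -0.0429 -0.0335] y [0.   0.07] x [-0.0131  0.0204]
closed 46647
  side -1 z 50/98/max [-0.094  -0.0409 -0.0231] y [-0.0619 -0.    ] x [-0.0122  0.0201]
  side 1 z 50/98/max [-0.094  -0.0404 -0.0238] y [0.     0.0626] x [-0.0125  0.0204]
-0.00012245181861275615
23.6667
```

Both depth and the can's 46 mm chord show the real fingertips are about 37 mm behind where the TCP figures put them (tool z −33 mm open, −24 mm closed). The crown measurement stands, so I'll reach that much deeper.

```bash
python3 - <<'E'
from h import *
Rh=hpR(np.radians(-8.5),np.radians(35));C=np.array([.5279,.3035,.1539]);r=grip(Rh,1)
t=C-.040*Rh[:,2]
ctrl.move_linear(C+.02*Rh[:,2],.15,r);ctrl.move_linear(t,.06);ctrl.pause(.1)
d=t-ctrl.get_eef_pos();print("err",(d@Rh).round(4),ctrl.get_force().round(1))
if np.linalg.norm(d)<.006: ctrl.move_linear(t+d,.03);ctrl.pause(.1);print("err",((t-ctrl.get_eef_pos())@Rh).round(4))
hand.close_gripper();print("w",ctrl.get_grip_width(),ctrl.get_grip_force(),ctrl.get_force().round(1),ctrl.get_eef_pos())
if ctrl.get_grip_width()>.02:
    e=np.array(ctrl.get_eef_pos());ctrl.move_linear(e+[0,0,.04],.08);ctrl.pause(.1)
    print("w",ctrl.get_grip_width(),ctrl.get_grip_force(),ctrl.get_force().round(1),ctrl.get_torque().round(2))
print(ctrl.get_clock())
E
```

```text
err [-0.0002 -0.0003 -0.0004] [-0.6  0.   0.5]
err [0.0001 0.0003 0.0003]
w 0.03898050362078424 60.762001276016235 [-1.9 -0.2  2. ] [0.55064535 0.2999169  0.1209046 ]
w 0.0393000847210119 60.47835052013397 [-0.1  0.4 -3.6] [0.2  1.18 0.  ]
27.1917
```

Gripped at 39 mm. Next I'll lift, turn upright and carry above the dome.

```bash
python3 - <<'E'
from h import *
rv=grip(hpR(np.radians(15.35),0),1);e=np.array(ctrl.get_eef_pos())
try:
    ctrl.move_linear([e[0]-.02,e[1]-.04,.30],.18)
    ctrl.move_linear([*S,.425],.2,rv)
except ctrl.PlanningError as x:
    print(x);f=lambda p,r:(lambda q:None if q is None else np.round(q,2))(kin.inverse_kinematics(p,r));print(f([*S,.425],rv),f([*S,.21],rv))
ctrl.pause(.5)
print(ctrl.get_qpos().round(2),ctrl.get_eef_pos(),ctrl.get_grip_width(),ctrl.get_force().round(1),ctrl.get_clock())
q=kin.inverse_kinematics([*S,.205],rv);print(None if q is None else q.round(2))
for n in("scene","side"):
    s=viewer.snapshot(n);np.savez(n+"3.npz",img=s["img"],W=cloud(s));cv2.imwrite(f"pics/{n}3.png",s["img"])
a=cv2.imread("pics/scene3.png")[60:320,110:350];b=cv2.imread("pics/side3.png")[100:360,330:570];cv2.imwrite("pics/c3.png",cv2.resize(np.hstack([a,b]),None,fx=1.6,fy=1.6))
E
```

```text
[ 0.36  0.2   0.18  1.43 -0.04  1.51  0.81] [ 0.48799363 -0.31601932  0.42499469] 0.039107891098250094 [-0.6 -0.6 -2.4] 31.7583
[ 0.37  0.32  0.17  1.78 -0.06  1.05  0.83]
```

View pics/c3.png

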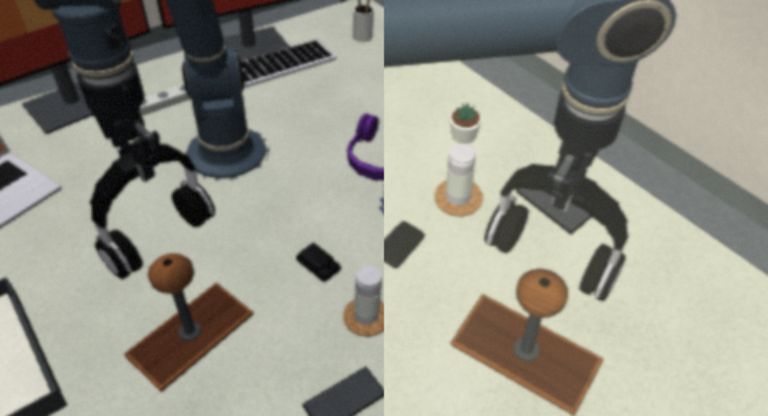

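```bash
python3 - <<'E'
from h import *
for n in("scene","side"):
    d=np.load(n+"3.npz");W=d["W"];g=d["img"].mean(2)
    L=W-np.r_[S,0];t=np.stack([L[...,:2]@TX,L[...,:2]@TY,W[...,2]],-1)
    m=(abs(t[...,0])<.07)&(abs(t[...,1])<.12)&(t[...,2]>.25)&(t[...,2]<.48)
    P=t[m];print(n,len(P))
    for z in np.arange(.27,.47,.02):
        q=P[abs(P[:,2]-z)<.01]
        for sg in(-1,1):
            k=q[q[:,1]*sg>.02]
            if len(k)>3:print("  z%.2f"%z,sg,len(k),"x",np.percentile(k[:,0],[2,98]).round(3),"y",np.percentile(k[:,1],[2,98]).round(3))
    print(" zmin by side",[np.percentile(P[P[:,1]*s>.04][:,2],1).round(4) for s in(-1,1)])
E
```

```text
scene 2247
  z0.29 -1 6 x [0.01  0.027] y [-0.094 -0.068]
  z0.29 1 15 x [-0.011  0.027] y [0.056 0.075]
  z0.31 -1 80 x [-0.021  0.039] y [-0.095 -0.057]
  z0.31 1 88 x [-0.025  0.038] y [0.055 0.092]
  z0.33 -1 156 x [-0.026  0.042] y [-0.095 -0.057]
  z0.33 1 146 x [-0.031  0.043] y [0.055 0.092]
  z0.35 -1 267 x [-0.028  0.038] y [-0.094 -0.057]
  z0.35 1 240 x [-0.032  0.038] y [0.056 0.093]
  z0.37 -1 81 x [-0.012  0.026] y [-0.087 -0.059]
  z0.37 1 77 x [-0.019  0.024] y [0.059 0.087]
  z0.39 -1 38 x [-0.006  0.013] y [-0.089 -0.079]
  z0.39 1 39 x [-0.009  0.013] y [0.079 0.088]
  z0.41 -1 62 x [-0.01   0.015] y [-0.088 -0.076]
  z0.41 1 30 x [-0.006  0.016] y [0.075 0.087]
  z0.43 -1 100 x [-0.012  0.018] y [-0.084 -0.064]
  z0.43 1 34 x [0.001 0.018] y [0.061 0.081]
  z0.45 -1 189 x [-0.015  0.02 ] y [-0.074 -0.034]
  z0.45 1 83 x [-0.012  0.021] y [0.03  0.073]
 zmin by side [np.float64(0.3029), np.float64(0.2962)]
side 2546
  z0.29 1 5 x [-0.01   0.016] y [0.056 0.057]
  z0.31 -1 40 x [-0.035  0.015] y [-0.095 -0.058]
  z0.31 1 65 x [-0.036  0.024] y [0.056 0.091]
  z0.33 -1 139 x [-0.041  0.019] y [-0.095 -0.055]
  z0.33 1 136 x [-0.041  0.027] y [0.056 0.093]
  z0.35 -1 305 x [-0.036  0.026] y [-0.094 -0.055]
  z0.35 1 286 x [-0.037  0.032] y [0.056 0.094]
  z0.37 -1 139 x [-0.027  0.013] y [-0.091 -0.057]
  z0.37 1 130 x [-0.026  0.02 ] y [0.059 0.092]
  z0.39 -1 30 x [-0.012 -0.001] y [-0.088 -0.078]
  z0.39 1 36 x [-0.013  0.007] y [0.079 0.088]
  z0.41 -1 45 x [-0.014  0.007] y [-0.088 -0.076]
  z0.41 1 26 x [-0.014 -0.004] y [0.077 0.09 ]
  z0.43 -1 88 x [-0.017  0.015] y [-0.084 -0.067]
  z0.43 1 42 x [-0.017  0.011] y [0.065 0.085]
  z0.45 -1 210 x [-0.019  0.016] y [-0.075 -0.037]
  z0.45 1 135 x [-0.019  0.015] y [0.034 0.078]
 zmin by side [np.float64(0.3104), np.float64(0.3039)]
```

Hanging level and centred over the dome: the cups lie symmetrically at y ±75 mm about the stand in both views. Now I'll lower with force monitoring.

```bash
python3 - <<'E'
from h import *
ctrl.move_linear([*S,.225],.12);ctrl.move_linear([*S,.211],.05);ctrl.pause(.3)
f0=ctrl.get_force()[2];print(f0)
z=.211
while z>.199:
    z-=.001;ctrl.move_linear([*S,z],.02);ctrl.pause(.1);f=ctrl.get_force()[2]
    print(round(z,3),ctrl.get_eef_pos()[2].round(4),round(f,2))
    if f-f0>1.5:break
print(ctrl.get_eef_pos(),ctrl.get_clock())
E
```

```text
-3.6374180541066496
0.21 0.21 -2.71
0.209 0.2092 -1.06
[ 0.48814289 -0.31612203  0.20921303] 35.1083
```

```bash
python3 - <<'E'
from h import *
def loc(W):
    L=W-np.r_[S,0];return np.stack([L[...,:2]@TX,L[...,:2]@TY,W[...,2]],-1)
p,r=ctrl.get_eef_pos(),ctrl.get_eef_rot()
for n in("scene","side","wrist"):
    s=viewer.snapshot(n);t=loc(wcloud(s,p,r) if n=="wrist" else cloud(s))
    for y0 in(-.026,-.02,.02,.026):
        q=t[(abs(t[...,0])<.016)&(abs(t[...,1]-y0)<.004)&(t[...,2]>.24)&(t[...,2]<.275)]
        if len(q)>3:print(n,y0,len(q),np.percentile(q[:,2],[10,50,90]).round(4))
    c=[t[(abs(t[...,0])<.045)&(t[...,1]*k>.05)&(t[...,1]*k<.1)&(t[...,2]>.03)&(t[...,2]<.15)] for k in(-1,1)]
    print(n,"cup zmin/top",[np.percentile(k[:,2],[.5,99]).round(3) for k in c if len(k)])
    if n=="wrist":
        w=wcloud(s,np.zeros(3),np.eye(3));q=w[(abs(w[...,1])<.06)&(abs(w[...,1])>.019)&(abs(w[...,0])<.013)&(w[...,2]>-.1)&(w[...,2]<0)]
        print("finger tool z max",np.percentile(q[:,2],[98,99.8,100]).round(4))
print(ctrl.get_clock())
E
```

```text
scene -0.026 29 [0.2546 0.2585 0.2607]
scene -0.02 23 [0.2567 0.259  0.2608]
scene cup zmin/top [array([0.079, 0.149]), array([0.081, 0.149])]
side -0.026 44 [0.2564 0.2595 0.2618]
side -0.02 40 [0.259  0.2613 0.2634]
side 0.026 15 [0.2585 0.2601 0.2622]
side cup zmin/top [array([0.086, 0.149]), array([0.081, 0.149])]
wrist -0.026 933 [0.2588 0.2596 0.2603]
wrist -0.02 1479 [0.259  0.2597 0.2604]
wrist 0.02 1878 [0.259  0.2598 0.2605]
wrist 0.026 2260 [0.2556 0.2586 0.2601]
wrist cup zmin/top [array([0.112, 0.148])]
finger tool z max [-0.0105 -0.0037 -0.0012]
35.2583
```

The pad top is at z 0.2597, so its underside is still about 5 mm above the dome. The fingertips are what touches, because the grip is too deep. Releasing here would be close to the drop limit. There is time, so I'll set the headphones back on the books exactly as they were and regrip 9 mm higher.

```bash
python3 - <<'E'
from h import *
r=grip(hpR(np.radians(-8.5),np.radians(35)),1);Rh=hpR(np.radians(-8.5),np.radians(35));e=np.array([.55065,.29992,.12090])
ctrl.move_linear([*S,.425],.25)
ctrl.move_linear([e[0]-.02,e[1]-.04,.30],.25,r)
ctrl.move_linear(e+[0,0,.03],.2);ctrl.pause(.1);print(ctrl.get_force().round(1))
ctrl.move_linear(e+[0,0,.0015],.05);ctrl.pause(.1);print(ctrl.get_force().round(1),ctrl.get_eef_pos(),ctrl.get_clock())
hand.release();ctrl.pause(.2)
ctrl.move_linear(e+.009*Rh[:,2],.05);ctrl.pause(.1);p=np.array(ctrl.get_eef_pos());print(((p-e)@Rh).round(4))
rr=ctrl.get_eef_rot();s=viewer.snapshot("wrist");W=wcloud(s,p,rr);L=(W-(e+.04*Rh[:,2]))@Rh
q=L[(abs(L[...,0])<.012)&(abs(L[...,1])<.022)&(abs(L[...,2]-.01)<.012)]
print("pad top in hp frame (expect 0,~,.010):",len(q),np.median(q,0).round(4),ctrl.get_clock())
E
```

```text
[ 0.4 -0.1 -2.8]
[-0.2  0.5 -3.3] [0.55074754 0.30010419 0.1225743 ] 40.9083
[0.0001 0.     0.0091]
pad top in hp frame (expect 0,~,.010): 6090 [0.0001 0.0014 0.0107] 42.0917
```

```bash
python3 - <<'E'
from h import *
rv=grip(hpR(np.radians(15.35),0),1)
hand.close_gripper();w=ctrl.get_grip_width();print(w,ctrl.get_grip_force())
if w>.03:
    e=np.array(ctrl.get_eef_pos())
    ctrl.move_linear(e+[0,0,.04],.12);ctrl.move_linear([e[0]-.02,e[1]-.04,.30],.22);ctrl.move_linear([*S,.43],.22,rv)
    print(ctrl.get_grip_width(),ctrl.get_clock())
    ctrl.move_linear([*S,.232],.15);ctrl.pause(.3)
    p,r=ctrl.get_eef_pos(),ctrl.get_eef_rot();s=viewer.snapshot("wrist");W=wcloud(s,p,r)
    L=W-np.r_[S,0];t=np.stack([L[...,:2]@TX,L[...,:2]@TY,W[...,2]],-1)
    for y0 in(-.024,-.018,.018,.024):
        q=t[(abs(t[...,0])<.016)&(abs(t[...,1]-y0)<.004)&(t[...,2]>.24)&(t[...,2]<.3)];print(y0,len(q),np.percentile(q[:,2],50).round(4) if len(q) else 0)
    print(p,ctrl.get_force().round(2),ctrl.get_clock())
E
```

```text
0.03876950321521375 61.51145339012146
0.038939173245595635 46.6917
-0.024 1152 0.2738
-0.018 1328 0.274
0.018 1632 0.274
0.024 1854 0.2736
[ 0.48813695 -0.31608611  0.23237367] [ 0.48  0.08 -2.38] 48.5083
```

```bash
python3 - <<'E'
from h import *
ctrl.move_linear([*S,.2165],.06);ctrl.pause(.2)
f0=ctrl.get_force()[2];z=.2165
while z>.2115:
    z-=.0007;ctrl.move_linear([*S,z],.02);ctrl.pause(.06);f=ctrl.get_force()[2];print(round(z,4),round(f-f0,2))
    if f-f0>1.6:break
p,r=np.array(ctrl.get_eef_pos()),ctrl.get_eef_rot();s=viewer.snapshot("wrist");W=wcloud(s,p,r)
q=W[(np.linalg.norm(W[...,:2]-S,axis=-1)<.03)&(W[...,2]>.245)&(W[...,2]<.265)];print("top",np.median(q[:,2]).round(4),p,ctrl.get_clock())
E
```

```text
0.2158 0.36
0.2151 1.24
0.2144 0.53
0.2137 0.51
0.213 6.79
top 0.2551 [ 0.48803082 -0.31596907  0.21361323] 50.7083
```

Contact came at the predicted height (pad top 0.2551, nominal 0.255). I'll release and retreat straight up.

```bash
python3 - <<'E'
from h import *
hand.release();ctrl.pause(.3)
p=np.array(ctrl.get_eef_pos());ctrl.move_linear([p[0],p[1],p[2]+.03],.05);ctrl.move_linear([p[0],p[1],p[2]+.13],.15);ctrl.pause(.4)
p,r=ctrl.get_eef_pos(),ctrl.get_eef_rot();s=viewer.snapshot("wrist");W=wcloud(s,p,r)
L=W-np.r_[S,0];t=np.stack([L[...,:2]@TX,L[...,:2]@TY,W[...,2]],-1);g=s["img"].mean(2)
m=(abs(t[...,0])<.03)&(abs(t[...,1])<.04)&(t[...,2]>.245)&(t[...,2]<.265);q=t[m&(g>24)&(g<75)]
c=q.mean(0);n=np.linalg.svd(q-c)[2][2];n*=np.sign(n[2]);print(len(q),c.round(4),n.round(3),cv2.minAreaRect((q[:,:2]*1000).astype(np.float32)))
s=viewer.snapshot("scene");cv2.imwrite("pics/end.png",cv2.resize(s["img"][120:320,130:430],None,fx=2,fy=2));print(ctrl.get_force().round(1),ctrl.get_clock())
E
```

```text
86 [-0.0191  0.0059  0.251 ] [-0.436  0.018  0.9  ] ((-10.610785484313965, -2.2501678466796875), (19.662748336791992, 74.6682357788086), 2.23653507232666)
[ 0.6 -0.5  0.5] 53.6
```

View pics/end.png

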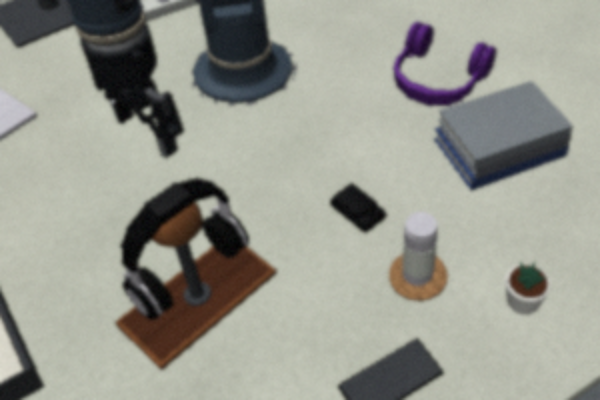

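The picture shows the headphones hanging on the dome at (180,215), one cup over each end of the tray, and the can upright on the coaster at (420,250). One numeric check for level and sway, then hand in.

```bash
python3 - <<'E'
from h import *
for i in range(2):
    p,r=ctrl.get_eef_pos(),ctrl.get_eef_rot();s=viewer.snapshot("wrist");W=wcloud(s,p,r)
    L=W-np.r_[S,0];t=np.stack([L[...,:2]@TX,L[...,:2]@TY,W[...,2]],-1)
    q=t[(abs(t[...,0])<.03)&(abs(t[...,1])<.024)&(t[...,2]>.248)&(t[...,2]<.262)]
    c=q.mean(0);n=np.linalg.svd(q-c,full_matrices=False)[2][2];print(len(q),c.round(4),(n*np.sign(n[2])).round(3),np.percentile(q[:,0],[1,99]).round(4))
    ctrl.pause(.5)
if abs(n[2])>.995 and abs(c[0])<.01: print(order.hand_in())
print(ctrl.get_clock())
E
```

```text
3140 [-0.0004  0.0006  0.2549] [ 0.001 -0.002  1.   ] [-0.0198  0.0191]
3148 [-0.0004  0.0006  0.2549] [ 0.001 -0.001  1.   ] [-0.0197  0.0191]
the job is handed in; nothing more can be done
None
the job is handed in; nothing more can be done
```

The job is handed in: the headphones rest level on the dome, centred to within about 1 mm and not swaying at the last check, and the can stands upright on the coaster; the judge's result was not shown.

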